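Lower the rack press on to a mended reed pan

ROBOT

A 6-joint arm with a two-finger parallel gripper is mounted at the origin on the work surface. World frame = base frame: x ahead of the robot, y to its left, z up, the work surface at z = 0. Lengths are in m, angles in rad, forces in N, time in s.
With the tool pointing down it reaches from about 0.15 to 0.775 m from the base axis. Payload 6.1 kg.
Tool frame: the origin (TCP) lies at the very end of the fingers, on their centre line; the grasp point (between the pads) lies 19 mm behind it; z points along the fingers, y is the line along which they close (so a half turn about z gives the same grasp; the last joint's range is limited). The gripper opens to 85 mm and grips with 20 to 120 N. Pads are 22 mm wide; open, the fingers measure 114 mm over their backs; the gripper's body (76 mm by 85 mm) begins 54 mm behind the grasp point. The pads swing forward as they close: fully open they stand 13 mm farther back than shut.
Start: joints at [1.27, 0.126, -0.04, 1.405, 0, 1.571], TCP at [0.156, 0.501, 0.231] pointing down, gripper open.
Joint ranges: [-2.72, 2.72], [-0.95, 1.95], [-1.27, 1.35], [-1.78, 2.02], [-1.46, 1.47], [-3.14, 3.14]. Speed limits (rad/s): [2.39, 2.39, 3.01, 3.14, 3.14, 3.14].

INTERFACE

Orientations are given as a 3x3 rotation matrix whose columns are the frame's x, y, z axes.
In Python, from workcell import ctrl gives the robot as it stands.
- The arm moves only by the tool carry_out, never from a script. Its argument "rows" is one flat list of numbers, 7 for each row, row after row: the turn, a rotation vector about the tool's x, y, z in units of 90 degrees (1.0 is 90 degrees), then the shift along the tool's x, y, z in units of 0.2 m (1.0 is 0.2 m), then the gripper command: -1 is fully open, 1 is shut, values between are in proportion. A call has 1 to 12 rows; each row is the pose to reach, as a shift and turn from the pose commanded when the call began, along the tool's axes at that moment; what a row does not reach only later rows make up. A row lasts 1/8 s, in which the tool goes at most 62.5 mm and 10.7 degrees, less where a joint would pass 70% of its speed; a pose out of reach is approached as far as the arm can. A call with a number of a shift or a turn outside -1 to 1 is refused whole. A call with a gripper value outside its range is refused whole. The fingers move at their own pace and stop on an object; "newtons" is the grip in N (left out, the last holds). Time passes only in rows, so rows that repeat a pose let the fingers close. It gives the time, the measured TCP pose, the force, the opening and the grip force at its end, in the units of the state.
- ctrl.get_state(): the state, without advancing time (a new reading comes with each control period).
- ctrl.snapshot(name): name is "side" or "top" or "wrist"; returns (picture, depth): 480x640x3 uint8, red, green, blue; 480x640 float32, m along the optical axis (not along the pixel's ray), 0 where there is no reading.
- ctrl.camera_params(name): a dict with "intrinsics" (3x3 intrinsics, pixels), "rvec" (rotation vector, rad) and "tvec" (3), from world to camera coordinates, as OpenCV has them. Camera axes: x right, y down, z forward; pixel columns grow to the right and rows downward; lengths in m; the calibration is good to about 2 mm. A picture is of the moment at which its call begins: read the wrist's pose just before it. camera_params takes no time and is no camera call; for the wrist camera it gives the pose at the moment of the call.
- ctrl.job_done(): hands the job in; it is judged then, once.
Trained networks look in the newest picture that a camera, given by its name, has taken for a name from the list of things; names that differ only in an ending like _2 or _b are one class to them, and where a whole thing is asked for, a point or a joint stands for the part that bears it (a point fixed in the world has none). Each returns a list of dicts, best first, with "score" (0 to 1); they miss things now and then, are a little off and sometimes report something else, mostly with a low value. They report only what shows in the picture. A call takes as long as a camera call.
- ctrl.search_frame(target, camera): "box" ([left, top, width, height] in pixels, round what is visible of it).
- ctrl.outline_of(target, camera): "region" (480x640 bool, what is visible of it) and "box" ([left, top, width, height] in pixels, round what is visible of it).
- ctrl.spot_point(target, camera): "position" ([column, row] in pixels: a listed point, or the origin of a listed thing).
The state is a dict: "time_s": time; "joints": joint angles; "joint_velocities": joint speeds; "joint_efforts": joint torques, N m; "tool_pos": TCP position; "tcp_rot": TCP orientation; "wrist_force": force on the tool from outside, world axes, zero at the start; "torque": the same for the moment, N m; "gripper_width": finger opening in m; "finger_force": force on a finger pad.
Only numpy, scipy, OpenCV 4.12 (cv2) and the standard library are available. Lean on these libraries where they do the work, as an engineer would, in place of code of your own. Each camera call takes 0.05 s, during which the arm holds its last target. There are 200 camera calls.

TASK

Throw the red release lever of the hand winch right over towards the robot, then take the crank handle, wind on a little until the unloaded pawl springs clear of the ratchet, and let the crank turn back slowly under its load until the press foot rests with its whole weight on the wooden strip over the reed pan. Do not let the foot run down or drop, do not force it down with the crank, leave the lever thrown and the bench things where they are, and let go.

Things in the scene. Friction and masses are not known exactly. Their poses are not given: they have to be found in the camera images.
- press: green fixed rack press, base 300 x 220 x 16 mm. Origin on the table under its middle; x to its back (away from the robot at yaw 0), y to its left, z up. Winch shaft along y at x 30, z 195 mm; crank on the -y side; ratchet wheel, pawl and red lever on the +y side. Cheeks and column fill x -30..85, y -30..30 up to z 258; the ram between them stays below z 282.
- crank (a joint): crank angle, rad: about 0 at the start (a tooth bears on the pawl), positive = winding on (top goes to the back, +x; stop at 0.25), negative = letting back (top comes forward). The arm, 85 mm from shaft to handle, leans 0.55 + angle back from upright. The foot moves 25 mm per rad and its weight pulls the crank back with 7 to 13 N at the handle; pawl clear and nothing holding it, it runs away.
- handle_grip (a point): middle of the crank's black handle, a cylinder 22 mm thick and 78 mm long lying along the press's y, sticking out to -y and free to spin; its outer end is 30 mm from this point. Take it from above, fingers closing along the press's x. It moves on a circle of 85 mm radius.
- crank_hub (a point): point on the winch shaft's axis, level (in the press's y) with handle_grip: the centre of the handle's circle; does not move in the episode
- release (a joint): release lever angle, rad: 0 engaged (leans 0.35 rad to the back), positive = thrown forward to the robot, stop at 0.8; throw it past 0.65. Takes 4 to 6 N at its top, stays where left. It pulls the pawl through a spring: a loaded tooth still pinches the pawl, which springs up only once the crank is wound on by about 0.05 to 0.15 rad.
- lever_top (a point): centre of the red ball (18 mm) on the release lever, a flat bar 14 mm wide (along y) and 6 mm thick, 66 mm from its pivot to this point; the pivot axis lies along the press's y. The lever stands 62 mm to the +y side of the press's middle, higher than all near it. Push it from behind (the +x side) with closed fingers.
- pawl_tip (a point): tip of the steel pawl on the ratchet wheel: about 233 mm above the table when it is in the teeth, 247 to 257 mm when it has sprung clear
- foot: loaded foot: cork pad 36 x 28 mm, iron block 90 x 70 x 34 mm, steel ram, 2.5 to 4 kg. Origin: centre of the pad's underside, 112 mm above the table at the start. Below it a wooden strip 60 x 14 mm lies over the fixed reed pan; its top is 71 to 87 mm above the table, different each time, not measured. Once it rests the crank pulls no more; more than 70 N on the strip does harm.
- insulator: bystander: green glass insulator, 60 mm across, 58 mm tall, on the press base; origin under its middle
- reed_a: bystander: brass reed plate 46 x 14 x 4 mm on the press base; origin under its middle
- reed_b: bystander: brass reed plate 46 x 14 x 4 mm on the bench; origin under its middle
- tuning_block: bystander: aluminium block 110 x 55 x 24 mm; origin under its middle
- tuning_file: bystander: flat file 205 mm long with a horn handle, 16 mm thick; origin under its middle
- driver: bystander: screwdriver 170 mm long; origin under it
- pin_jar: bystander: amber jar 52 mm across, 70 mm tall; origin under its middle

How it is judged:
On the way, in this order (a step that is already met when the one before it is completed fails the run):
1. the release lever is thrown while the pawl still holds the load (value of joint release above 0.6 rad and value of joint crank above -0.08 rad), for 0.1 s.
2. the crank is wound on and the pawl springs clear, the load held by the crank (z of pawl_tip in the frame of press above 0.243 m and value of joint release above 0.6 rad and value of joint crank above -0.15 rad), for 0.05 s.
3. the foot has come down and bears on the strip (contact force between foot and anything else above 18 N and value of joint crank below -0.9 rad), for 0.2 s.
At the end, for the whole second after the job is handed in: the foot rests at standstill on the strip with more than 18 N (its own weight), the crank is let back (below -0.9 rad) and still within 0.08 rad/s, the release lever is still thrown (above 0.6 rad) and the pawl tip clear of the ratchet (more than 243 mm above the table) (all of step 3 and velocity of joint crank between -0.08 and 0.08 rad/s and value of joint release above 0.6 rad and z of pawl_tip in the frame of press above 0.243 m); the robot touches nothing.
It fails at once if the crank runs back faster than 1.5 rad/s (the foot drops faster than 37 mm/s) (velocity of joint crank below -1.5 rad/s).
It fails at once if the foot is pressed or dropped on to the strip with more than 70 N (contact force between foot and anything else above 70 N).
It fails at once if a bench thing (insulator, reed plates, tuning block, file, screwdriver, jar) is moved more than 20 mm (distance of any of insulator, reed_a, reed_b, tuning_block, tuning_file, driver, pin_jar from where it was at the start of the episode above 0.02 m).
It also fails if it takes over 72 s, if anything falls off the work surface, if the arm or the gripper's body presses on something with over 40 N, if the wrist force passes 120 N, or if a joint passes its speed limit or range.

## Working session

There is one attempt and no reset: what is moved stays moved. The work goes in short steps, Python scripts to look and compute and a tool call to move; the robot and the scene stay as the last step left them, time stands still between calls to the robot, and variables do not carry over. Pictures are saved under pics/ and viewed, at most 10 in all, crops included, and the job is handed in when it is done.

Besides the shell and the picture viewer there is one more tool, called after "Emit:" by a JSON object that holds its "op" and its "data". carry_out: Moves the arm, as the interface text tells. Shifts and turns lie within -1 to 1; 1 stands for 0.2 m of shift or 90 degrees of turn. Its arguments: {"type":"object","properties":{"rows":{"type":"array"},"newtons":{"type":"number"}},"required":["rows"]}

```bash
ls; mkdir -p pics
cat > h.py <<'E'
import numpy as np, cv2
from workcell import ctrl
def cam(n):
    p=ctrl.camera_params(n);R=cv2.Rodrigues(np.array(p["rvec"],float))[0]
    return np.array(p["intrinsics"]),R,np.array(p["tvec"],float).ravel()
def ray(n,uv):
    K,R,t=cam(n);d=R.T@np.linalg.inv(K)@np.array([uv[0],uv[1],1.]);return -R.T@t,d
def at_depth(n,uv,z):
    c,d=ray(n,uv);return c+d*z
def tri(obs):
    A=np.zeros((3,3));b=np.zeros(3)
    for n,uv in obs:
        c,d=ray(n,uv);d=d/np.linalg.norm(d);P=np.eye(3)-np.outer(d,d);A+=P;b+=P@c
    return np.linalg.solve(A,b)
def proj(n,X):
    K,R,t=cam(n);q=K@(R@np.array(X)+t);return q[:2]/q[2]
E
python3 - <<'E'
from h import *
np.set_printoptions(precision=3,suppress=True)
s=ctrl.get_state();print(s["time_s"],s["tool_pos"],s["tcp_rot"],s["wrist_force"])
ims=[]
for n in("side","top"):
    im,d=ctrl.snapshot(n);np.save(n+"_d.npy",d);ims.append(im);K,R,t=cam(n);print(n,-R.T@t,R[2])
    cv2.imwrite(f"pics/{n}0.png",im[:,:,::-1])
    for k in("handle_grip","crank_hub","lever_top","pawl_tip","press","foot"):
        r=ctrl.spot_point(k,n)
        for q in r[:2]:
            u,v=np.round(q["position"]).astype(int)
            z=d[min(max(v,0),479),min(max(u,0),639)]
            print(k,round(q["score"],2),np.array(q["position"]),at_depth(n,(u,v),z) if z>0 else None)
E
```

```text
pics
0.0 [0.155 0.501 0.231] [[-0.955  0.296 -0.   ]
 [ 0.296  0.955 -0.002]
 [-0.    -0.002 -1.   ]] [ 0.63  -0.033 -0.439]
side [-0.041 -0.887  0.972] [ 0.429  0.671 -0.605]
handle_grip 0.56 [392.2 221.4] [ 0.629 -0.124  0.276]
crank_hub 0.9 [377.2 254.4] [ 0.754  0.067 -0.   ]
crank_hub 0.23 [390.1 220.7] [ 0.629 -0.117  0.272]
lever_top 0.66 [321.7 196.4] [0.525 0.013 0.301]
pawl_tip 0.61 [334.8 302.5] [ 0.508 -0.086  0.051]
pawl_tip 0.25 [378.9 253.2] [0.757 0.063 0.004]
press 0.81 [335.7 301.6] [ 0.504 -0.096  0.061]
foot 0.57 [335.  268.4] [ 0.507 -0.08   0.157]
foot 0.22 [455.3 376.1] [ 0.624 -0.398  0.026]
top [ 0.384 -0.035  1.096] [ 0.105  0.006 -0.994]
handle_grip 0.93 [360.9 154.7] [ 0.628 -0.109  0.277]
handle_grip 0.54 [174.1 188.8] [0.626 0.343 0.015]
crank_hub 0.68 [362.8 183.6] [ 0.634 -0.137 -0.001]
lever_top 0.89 [296.3 209. ] [0.518 0.015 0.314]
pawl_tip 0.68 [299.  198.2] [0.598 0.026 0.013]
press 0.58 [324.2 225. ] [ 0.509 -0.035  0.156]
foot 0.79 [328.7 217.5] [ 0.518 -0.046  0.198]
```

Run:
```python
import cv2
a=cv2.imread("pics/side0.png");b=cv2.imread("pics/top0.png")
c=cv2.resize(a[130:430,200:520],None,fx=1.25,fy=2*.625*1.0)
d=cv2.resize(b[60:360,180:500],None,fx=1.25,fy=1.25)
cv2.imwrite("pics/both0.png",cv2.hconcat([c,d]))
```

```text
(no output)
```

View pics/both0.png

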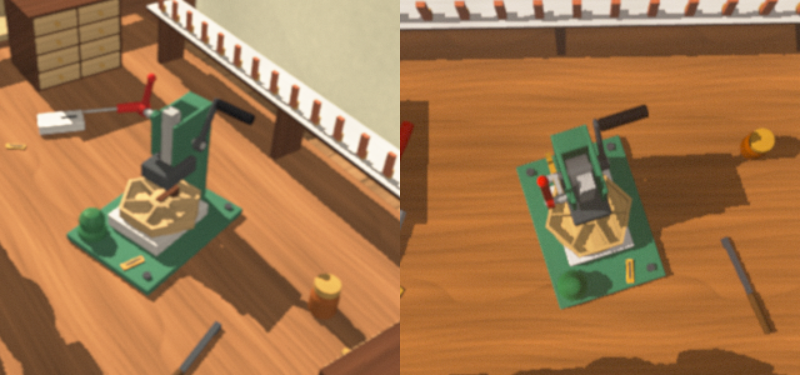

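View pics/top0.png

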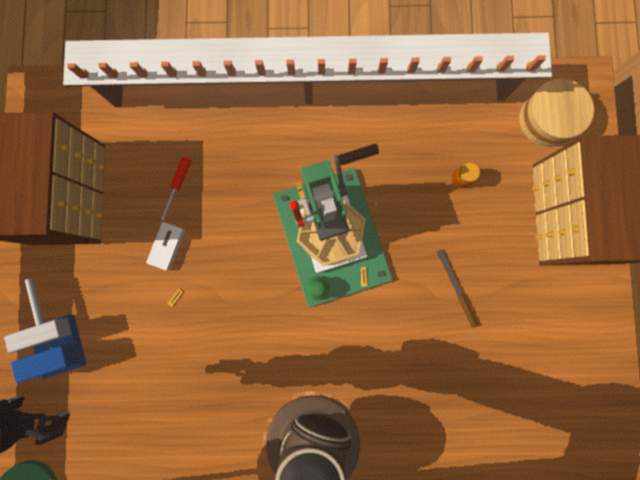

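The press is yawed about +0.3 rad: lever on the left (296,209), handle (361,155) pointing up-right. Now I'll fit yaw, base and handle axis from depth.

Run:
```python
from h import *
np.set_printoptions(precision=4,suppress=True)
def cloud(n):
    d=np.load(n+"_d.npy");K,R,t=cam(n);v,u=np.mgrid[:480,:640]
    P=np.stack([(u-K[0,2])/K[0,0]*d,(v-K[1,2])/K[1,1]*d,d],-1)
    return (P-t)@R
ps={}
for n in("top","side"):
    P=cloud(n);im=cv2.imread(f"pics/{n}0.png").astype(int)
    X,Y,Z=P[...,0],P[...,1],P[...,2];b,g,r=im[...,0],im[...,1],im[...,2]
    near=(abs(X-.5)<.25)&(abs(Y+.05)<.25)
    base=near&(Z>.006)&(Z<.026)&(g>r+15)
    q=P[base][:,:2].astype(np.float32);rect=cv2.minAreaRect(q*1000);print(n,"base",len(q),rect,np.median(Z[base]))
    h=near&(Z>.245)&(Z<.30)&(im.max(-1)<60)&(Y<-.06)&(X>.56)
    q=P[h];m=q.mean(0);w=np.linalg.svd(q-m)[2][0];pr=(q-m)@w
    print("handle",len(q),m,w,np.degrees(np.arctan2(w[0],-w[1])),m+w*pr.min(),m+w*pr.max(),np.percentile(q[:,2],95))
    red=near&(r>120)&(g<70)&(Z>.2)
    q=P[red];print("red",len(q),q[q[:,2]>q[:,2].max()-.015].mean(0),q[:,2].max(),q[:,2].min(),q[q[:,2]<.28].mean(0) if (q[:,2]<.28).any() else 0)
print("tri handle",tri([("side",(392.2,221.4)),("top",(360.9,154.7))]),"lever",tri([("side",(321.7,196.4)),("top",(296.3,209.))]))
```

```text
top base 4336 ((498.9892883300781, -54.33953857421875), (296.8819885253906, 218.30519104003906), 16.94947624206543) 0.016091785911507357
handle 282 [ 0.6293 -0.1037  0.2779] [-0.2986  0.9543 -0.0081] -162.62422373300552 [ 0.6406 -0.1398  0.2782] [ 0.6175 -0.066   0.2775] 0.28102088518020263
red 97 [ 0.3841 -0.0353  1.0957] 1.0957114916626292 0.25194665952682954 [0.5021 0.0108 0.2575]
side base 3235 ((496.29315185546875, -56.92572021484375), (302.8575134277344, 220.93260192871094), 17.122852325439453) 0.01546701724909124
handle 272 [ 0.6253 -0.1082  0.2731] [ 0.3425 -0.9389  0.0344] 20.041861031053 [ 0.6098 -0.0658  0.2716] [ 0.6383 -0.1438  0.2744] 0.2797635500161397
red 171 [0.5225 0.0137 0.3103] 0.317995187442682 0.2472473833641099 [0.5047 0.0113 0.2629]
tri handle [ 0.6358 -0.1118  0.2643] lever [0.5229 0.0142 0.2998]
```

Run:
```python
from h import *
np.set_printoptions(precision=3,suppress=True)
o=np.array([.4975,-.0555,0]);y=.297;R=np.array([[np.cos(y),-np.sin(y),0],[np.sin(y),np.cos(y),0],[0,0,1]])
for n in("top","side"):
    d=np.load(n+"_d.npy");K,Rc,t=cam(n);v,u=np.mgrid[:480,:640]
    P=(np.stack([(u-K[0,2])/K[0,0]*d,(v-K[1,2])/K[1,1]*d,d],-1)-t)@Rc
    Q=(P-o)@R;im=cv2.imread(f"pics/{n}0.png").astype(int);b,g,r=im[...,0],im[...,1],im[...,2]
    m=(abs(Q[...,2]-.256)<.008)&(g>r+10)&(abs(Q[...,0])<.2)&(abs(Q[...,1])<.06)
    print(n,"green top",m.sum(),np.percentile(Q[m],[2,50,98],axis=0))
    m=(Q[...,1]<-.035)&(Q[...,1]>-.075)&(Q[...,2]>.15)&(abs(Q[...,0])<.2)
    q=Q[m]
    for z in np.arange(.15,.30,.012):
        s=q[abs(q[:,2]-z)<.006]
        if len(s): print(round(z,3),len(s),s.mean(0))
print("hub side ray", [ (ray("side",(352,246))) ])
```

```text
top green top 889 [[ 0.015 -0.028  0.253]
 [ 0.096  0.003  0.258]
 [ 0.124  0.032  0.261]]
0.198 19 [ 0.062 -0.043  0.2  ]
0.21 61 [ 0.069 -0.041  0.209]
0.222 21 [ 0.079 -0.041  0.222]
0.234 24 [ 0.086 -0.041  0.234]
0.246 23 [ 0.093 -0.041  0.246]
0.258 25 [ 0.1   -0.041  0.258]
0.27 99 [ 0.11  -0.053  0.272]
0.282 125 [ 0.113 -0.058  0.278]
side green top 488 [[ 0.011 -0.031  0.249]
 [ 0.088 -0.007  0.257]
 [ 0.123  0.032  0.26 ]]
0.15 6 [ 0.032 -0.036  0.153]
0.186 22 [ 0.066 -0.046  0.187]
0.198 54 [ 0.065 -0.046  0.199]
0.21 47 [ 0.07  -0.044  0.209]
0.222 31 [ 0.081 -0.044  0.222]
0.234 31 [ 0.087 -0.045  0.234]
0.246 32 [ 0.094 -0.044  0.245]
0.258 34 [ 0.101 -0.047  0.258]
0.27 75 [ 0.105 -0.057  0.271]
0.282 44 [ 0.111 -0.057  0.278]
hub side ray [(array([-0.041, -0.887,  0.972]), array([ 0.471,  0.64 , -0.609]))]
```

Base, cheeks, crank and lever agree: hub is 68 mm ahead of the base middle, handle lean 0.55, yaw 0.297. Next: go behind the lever with the fingers shut.

Emit:
{"op": "carry_out", "data": {"rows": [0, 0, 0, 0, 0, -0.65, 1, 0, 0, 0, 0, 0, -0.65, 1, 0, 0, 0, -1, -0.64, -0.65, 1, 0, 0, 0, -1, -0.64, -0.65, 1, 0, 0, 0, -1, -0.64, -0.65, 1, 0, 0, 0, -1, -0.64, -0.65, 1, 0, 0, 0, -1, -0.64, -0.65, 1]}}

```text
time_s: 1.58
tool_pos: [0.3103, 0.3177, 0.3618]
tcp_rot: [[-0.953, 0.302, 0.001], [0.302, 0.953, 0.0], [-0.001, 0.001, -1.0]]
wrist_force: [-1.0, 0.4, 0.3]
gripper_width: 0.0001
finger_force: 0.0
```

Emit:
{"op": "carry_out", "data": {"rows": [0, 0, 0, -1, -0.64, 0, 1, 0, 0, 0, -1, -0.64, 0, 1, 0, 0, 0, -1, -0.64, 0, 1, 0, 0, 0, -1, -0.64, 0, 1, 0, 0, 0, -1, -0.64, 0, 1]}}

```text
time_s: 2.2
tool_pos: [0.4633, 0.137, 0.3604]
tcp_rot: [[-0.954, 0.3, -0.001], [0.3, 0.954, -0.0], [0.001, -0.001, -1.0]]
wrist_force: [-0.0, 0.5, 0.2]
gripper_width: 0.0
finger_force: 0.0
```

Emit:
{"op": "carry_out", "data": {"rows": [0, 0, 0.62, -0.62, -0.4, 0, 1, 0, 0, 0.62, -0.62, -0.4, 0, 1, 0, 0, 0.62, -0.62, -0.4, 0, 1, 0, 0, 0.62, -0.62, -0.4, 0, 1, 0, 0, 0.62, -0.62, -0.4, 0, 1, 0, 0, 0.62, -0.62, -0.4, 0, 1, 0, 0, 0.62, -0.62, -0.4, 0, 1]}}

```text
time_s: 3.08
tool_pos: [0.5563, 0.0264, 0.3614]
tcp_rot: [[-0.296, 0.955, 0.0], [0.955, 0.296, 0.0], [0.0, 0.0, -1.0]]
wrist_force: [0.7, -0.5, 0.5]
gripper_width: -0.0
finger_force: 0.0
```

Emit:
{"op": "carry_out", "data": {"rows": [0, 0, 0, 0, 0, 0.2, 1, 0, 0, 0, 0, 0, 0.39, 1, 0, 0, 0, 0, 0, 0.39, 1, 0, 0, 0, 0, -0.06, 0.39, 1, 0, 0, 0, 0, -0.1, 0.39, 1, 0, 0, 0, 0, -0.14, 0.39, 1, 0, 0, 0, 0, -0.18, 0.39, 1, 0, 0, 0, 0, -0.22, 0.39, 1, 0, 0, 0, 0, -0.25, 0.39, 1, 0, 0, 0, 0, -0.25, 0.39, 1]}}

```text
time_s: 4.32
tool_pos: [0.508, 0.0104, 0.2837]
tcp_rot: [[-0.292, 0.957, -0.0], [0.957, 0.292, -0.0], [-0.0, -0.0, -1.0]]
wrist_force: [2.0, -0.1, 0.9]
gripper_width: 0.0001
finger_force: 1.0
```

Emit:
{"op": "carry_out", "data": {"rows": [0, 0, 0, 0, -0.02, 0, 1, 0, 0, 0, 0, -0.04, 0, 1, 0, 0, 0, 0, -0.05, 0, 1, 0, 0, 0, 0, -0.05, 0, 1]}}

```text
time_s: 4.82
tool_pos: [0.5003, 0.0082, 0.2826]
tcp_rot: [[-0.292, 0.956, 0.001], [0.956, 0.292, 0.001], [0.001, 0.002, -1.0]]
wrist_force: [8.2, 3.4, -2.0]
gripper_width: -0.0001
finger_force: 3.9
```

Run:
```python
from h import *
np.set_printoptions(precision=4,suppress=True)
out=[]
for n in("side","top"):
    im,d=ctrl.snapshot(n);out.append((n,im))
    for k in("lever_top","pawl_tip"):
        for q in ctrl.spot_point(k,n)[:2]:print(n,k,q["score"],np.array(q["position"]))
a=cv2.resize(out[0][1][160:310,250:450],(400,300));b=cv2.resize(out[1][1][130:280,240:440],(400,300))
cv2.imwrite("pics/lev.png",cv2.hconcat([a,b])[:,:,::-1])
```

```text
side pawl_tip 0.35 [292.4 219.4]
```

View pics/lev.png

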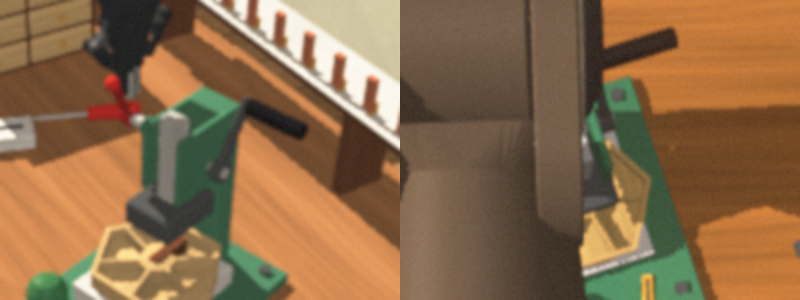

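The side view shows the lever leaning toward the robot, its ball at about (306,201), and the top view is blocked by the arm. I'll push a little more to find the stop.

Emit:
{"op": "carry_out", "data": {"rows": [0, 0, 0, 0, -0.02, 0, 1, 0, 0, 0, 0, -0.03, 0, 1, 0, 0, 0, 0, -0.03, 0, 1]}}

```text
time_s: 5.5
tool_pos: [0.4997, 0.008, 0.283]
tcp_rot: [[-0.293, 0.956, 0.011], [0.956, 0.293, 0.005], [0.001, 0.012, -1.0]]
wrist_force: [28.8, 8.2, -6.8]
gripper_width: -0.0002
finger_force: 12.4
```

Emit:
{"op": "carry_out", "data": {"rows": [0, 0, 0, 0, 0.15, 0, 1, 0, 0, 0, 0, 0.15, -0.2, 1, 0, 0, 0, 0, 0.15, -0.4, 1, 0, 0, 0, 0, 0.15, -0.4, 0, 0, 0, 0, -0.76, 0.49, -0.4, -1, 0, 0, 0, -0.76, 0.49, -0.4, -1, 0, 0, 0, -0.76, 0.49, -0.4, -1, 0, 0, 0, -0.76, 0.49, -0.4, -1, 0, 0, 0, -0.76, 0.49, -0.4, -1]}}

```text
time_s: 6.62
tool_pos: [0.6307, -0.1106, 0.3619]
tcp_rot: [[-0.292, 0.957, -0.003], [0.957, 0.292, 0.001], [0.002, -0.003, -1.0]]
wrist_force: [0.1, 0.2, 0.7]
gripper_width: 0.0851
finger_force: 0.0
```

Run:
```python
from h import *
np.set_printoptions(precision=4,suppress=True)
s=ctrl.get_state();print(s["tool_pos"],s["wrist_force"])
o=[]
for n in("side","wrist"):
    im,d=ctrl.snapshot(n);o.append(im)
    for k in("lever_top","pawl_tip","handle_grip"):
        for q in ctrl.spot_point(k,n)[:2]:
            u,v=np.round(q["position"]).astype(int);z=d[v,u]
            print(n,k,q["score"],np.array(q["position"]),at_depth(n,(u,v),z))
a=cv2.resize(o[0][160:310,250:450],(400,300));b=cv2.resize(o[1],(400,300))
cv2.imwrite("pics/han.png",cv2.hconcat([a,b])[:,:,::-1])
```

```text
[ 0.6307 -0.1106  0.3619] [0.1455 0.2267 0.6797]
side lever_top 0.56 [308.  207.5] [0.4824 0.0038 0.2871]
side pawl_tip 0.42 [247.2 232.6] [0.4672 0.343  0.0065]
side handle_grip 0.79 [389.4 219.7] [ 0.6287 -0.1136  0.2729]
side handle_grip 0.24 [457.5 376.4] [ 0.6232 -0.406   0.0348]
wrist pawl_tip 0.87 [240.5   4.5] [0.551 0.006 0.234]
wrist handle_grip 0.82 [316.2 240.1] [ 0.6346 -0.1104  0.278 ]
```

View pics/han.png

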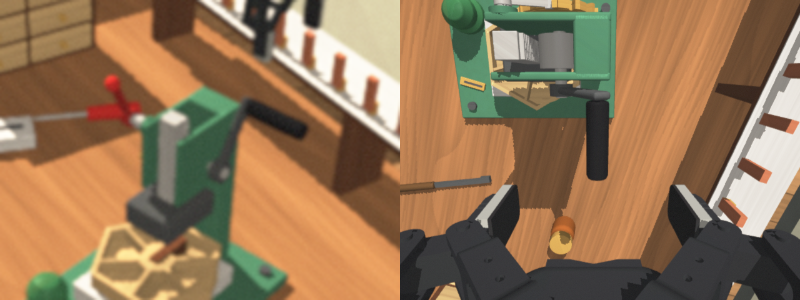

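The lever stays thrown and the open fingers straddle the handle in line with it. Now descend and grip.

Emit:
{"op": "carry_out", "data": {"rows": [0, 0, 0, 0, 0.01, 0.25, -1, 0, 0, 0, 0, 0.01, 0.45, -1, 0, 0, 0, 0, 0.01, 0.57, -1, 0, 0, 0, 0, 0.01, 0.57, 0, 0, 0, 0, 0, 0.01, 0.57, 0.4, 0, 0, 0, 0, 0.01, 0.57, 0.6, 0, 0, 0, 0, 0.01, 0.57, 1, 0, 0, 0, 0, 0.01, 0.57, 1, 0, 0, 0, 0, 0.01, 0.57, 1], "newtons": 50}}

```text
time_s: 8.15
tool_pos: [0.6344, -0.1102, 0.2507]
tcp_rot: [[-0.292, 0.956, 0.004], [0.956, 0.292, -0.0], [-0.001, 0.003, -1.0]]
wrist_force: [3.8, 0.7, 5.4]
gripper_width: 0.0205
finger_force: 49.0
```

Emit:
{"op": "carry_out", "data": {"rows": [0, 0, 0, 0, 0.015, 0.01, 1, 0, 0, 0, 0, 0.03, 0.02, 1, 0, 0, 0, 0, 0.045, 0.03, 1, 0, 0, 0, 0, 0.06, 0.043, 1, 0, 0, 0, 0, 0.06, 0.043, 1]}}

```text
time_s: 8.78
tool_pos: [0.6453, -0.107, 0.2428]
tcp_rot: [[-0.292, 0.956, 0.003], [0.956, 0.292, -0.001], [-0.002, 0.003, -1.0]]
wrist_force: [-0.8, 0.9, 10.5]
gripper_width: 0.0207
finger_force: 49.7
```

```bash
cat > look.py <<'E'
from h import *
import sys
np.set_printoptions(precision=4,suppress=True)
s=ctrl.get_state();print(s["tool_pos"],s["wrist_force"])
o=[]
for n in("side","wrist"):
    im,d=ctrl.snapshot(n);o.append(im)
    for q in ctrl.spot_point("pawl_tip",n)[:2]:
            u,v=np.round(q["position"]).astype(int);z=d[v,u]
            print(n,q["score"],np.array(q["position"]),at_depth(n,(u,v),z))
a=cv2.resize(o[0][160:310,250:450],(400,300));b=cv2.resize(o[1],(400,300))
cv2.imwrite(f"pics/{sys.argv[1]}.png",cv2.hconcat([a,b])[:,:,::-1])
E
python3 look.py wind
```

```text
[ 0.6453 -0.107   0.2428] [-0.8419  0.9177 10.5015]
```

View pics/wind.png

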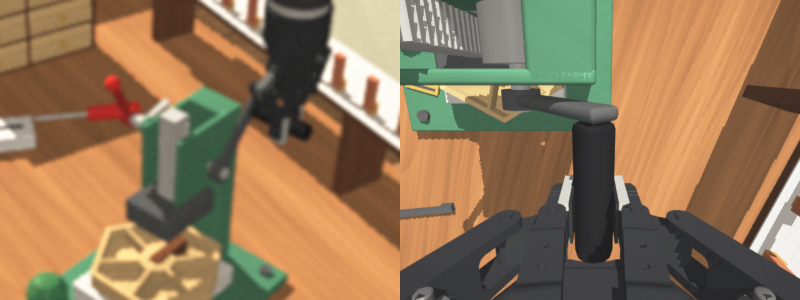

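```bash
cat > pawl.py <<'E'
from h import *
np.set_printoptions(precision=3,suppress=True)
o=np.array([.4975,-.0555,0]);y=.297;R=np.array([[np.cos(y),-np.sin(y),0],[np.sin(y),np.cos(y),0],[0,0,1]])
K,Rc,t=cam("side");v,u=np.mgrid[:480,:640]
im,dn=ctrl.snapshot("side")
for d in(np.load("side_d.npy"),dn):
    Q=((np.stack([(u-K[0,2])/K[0,0]*d,(v-K[1,2])/K[1,1]*d,d],-1)-t)@Rc-o)@R
    m=(Q[...,1]>.036)&(Q[...,1]<.09)&(Q[...,2]>.2)&(abs(Q[...,0]-.06)<.07)
    q=Q[m];print(len(q))
    for x in np.arange(0,.125,.01):
        s=q[abs(q[:,0]-x)<.005]
        if len(s):print(round(x,3),len(s),s[np.argmax(s[:,2])],s[:,2].mean())
cv2.imwrite("pics/pawl.png",cv2.resize(im[185:235,285:345],(600,500),interpolation=cv2.INTER_CUBIC)[:,:,::-1])
E
python3 pawl.py
```

```text
250
0.01 10 [0.014 0.058 0.252] 0.2486529500843387
0.02 66 [0.022 0.06  0.264] 0.25064265975219097
0.03 68 [0.032 0.063 0.283] 0.26626163105091943
0.04 79 [0.043 0.06  0.318] 0.2956095112855626
0.05 26 [0.046 0.06  0.319] 0.31046903204692194
0.06 1 [0.055 0.058 0.311] 0.3105982585886672
224
0.0 38 [-0.003  0.065  0.315] 0.2998790936507836
0.01 41 [0.006 0.058 0.29 ] 0.26784586547762823
0.02 68 [0.016 0.057 0.272] 0.2503252626400738
0.03 16 [0.027 0.061 0.258] 0.24896835702891001
0.04 7 [0.045 0.038 0.254] 0.250716257343748
0.05 14 [0.054 0.043 0.256] 0.2519217108045417
0.06 10 [0.061 0.037 0.258] 0.25417238125126723
0.07 12 [0.067 0.045 0.26 ] 0.255658675197441
```

View pics/pawl.png

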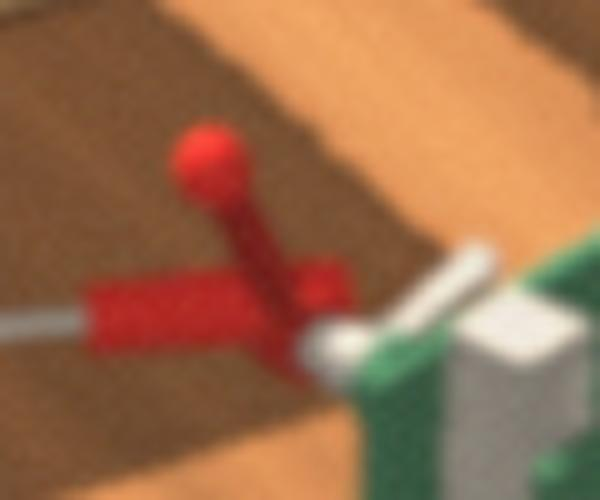

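The lever is over and the pawl (bright bar, crop (430,290)) stands raised out of the wheel, about 250 mm or more. Let back slowly along the arc.

Emit:
{"op": "carry_out", "data": {"rows": [0, 0, 0, 0, -0.02, -0.016, 1, 0, 0, 0, 0, -0.039, -0.03, 1, 0, 0, 0, 0, -0.057, -0.041, 1, 0, 0, 0, 0, -0.075, -0.052, 1, 0, 0, 0, 0, -0.094, -0.062, 1, 0, 0, 0, 0, -0.113, -0.071, 1, 0, 0, 0, 0, -0.133, -0.078, 1, 0, 0, 0, 0, -0.153, -0.085, 1, 0, 0, 0, 0, -0.173, -0.091, 1, 0, 0, 0, 0, -0.194, -0.096, 1, 0, 0, 0, 0, -0.215, -0.1, 1, 0, 0, 0, 0, -0.236, -0.102, 1]}}

```text
time_s: 10.52
tool_pos: [0.5977, -0.1214, 0.262]
tcp_rot: [[-0.291, 0.957, -0.002], [0.957, 0.291, -0.002], [-0.001, -0.003, -1.0]]
wrist_force: [-7.2, -2.6, 6.7]
gripper_width: 0.0204
finger_force: 49.4
```

Emit:
{"op": "carry_out", "data": {"rows": [0, 0, 0, 0, -0.021, -0.002, 1, 0, 0, 0, 0, -0.042, -0.002, 1, 0, 0, 0, 0, -0.064, -0.002, 1, 0, 0, 0, 0, -0.085, 0, 1, 0, 0, 0, 0, -0.106, 0.003, 1, 0, 0, 0, 0, -0.127, 0.006, 1, 0, 0, 0, 0, -0.148, 0.011, 1, 0, 0, 0, 0, -0.168, 0.017, 1, 0, 0, 0, 0, -0.188, 0.024, 1, 0, 0, 0, 0, -0.188, 0.024, 1]}}

```text
time_s: 11.78
tool_pos: [0.5604, -0.1327, 0.255]
tcp_rot: [[-0.291, 0.957, -0.007], [0.957, 0.291, -0.002], [-0.0, -0.008, -1.0]]
wrist_force: [-7.3, -4.2, -1.5]
gripper_width: 0.0202
finger_force: 49.3
```

Run:
```python
from h import *
np.set_printoptions(precision=3,suppress=True)
im,d=ctrl.snapshot("side")
cv2.imwrite("pics/strip.png",cv2.resize(im[230:310,285:385],(700,560),interpolation=cv2.INTER_CUBIC)[:,:,::-1])
d0=np.load("side_d.npy")
for (u,v) in [(330,286),(332,285),(335,283),(338,280),(341,278),(344,276)]:
    print(u,v,im[v,u],at_depth("side",(u,v),d0[v,u])[2],at_depth("side",(u,v),d[v,u])[2])
```

```text
330 286 [62 61 58] 0.07348164768939802 0.11008545188811925
332 285 [65 62 59] 0.07368279910073627 0.11809107148162801
335 283 [61 61 58] 0.06988202918869779 0.11842854316773799
338 280 [59 58 56] 0.07114287408052722 0.11866035769045136
341 278 [62 60 58] 0.05215408228418417 0.11824029743081454
344 276 [57 57 54] 0.06322180765198948 0.11747373641079717
```

View pics/strip.png

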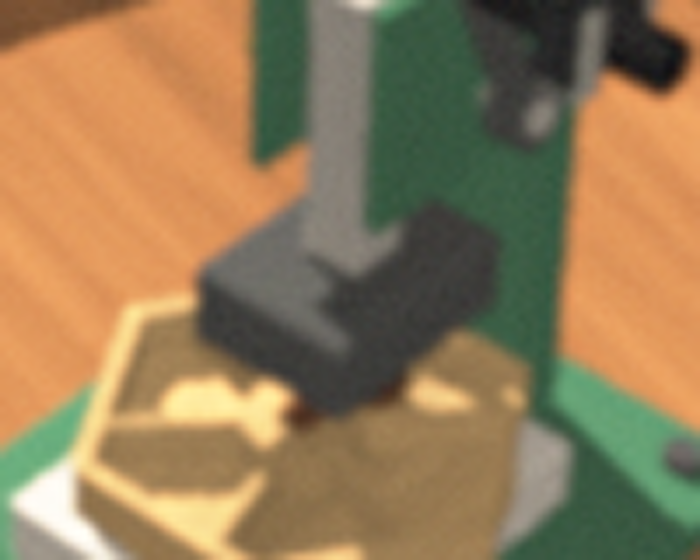

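The foot is nearly down, with the strip (dark brown) just below the block. Strip top reads ~73 mm, so contact should come near crank −1.5.

Emit:
{"op": "carry_out", "data": {"rows": [0, 0, 0, 0, -0.015, 0.007, 1, 0, 0, 0, 0, -0.034, 0.017, 1, 0, 0, 0, 0, -0.053, 0.027, 1, 0, 0, 0, 0, -0.053, 0.027, 1]}}

```text
time_s: 12.32
tool_pos: [0.5502, -0.1358, 0.2493]
tcp_rot: [[-0.291, 0.957, -0.008], [0.957, 0.291, -0.002], [-0.0, -0.008, -1.0]]
wrist_force: [-8.0, -4.7, -3.3]
gripper_width: 0.0202
finger_force: 49.3
```

Emit:
{"op": "carry_out", "data": {"rows": [0, 0, 0, 0, -0.018, 0.012, 1, 0, 0, 0, 0, -0.035, 0.024, 1, 0, 0, 0, 0, -0.051, 0.038, 1, 0, 0, 0, 0, -0.051, 0.038, 1]}}

```text
time_s: 12.82
tool_pos: [0.5402, -0.1389, 0.2415]
tcp_rot: [[-0.291, 0.957, -0.008], [0.957, 0.291, -0.003], [-0.0, -0.009, -1.0]]
wrist_force: [-8.3, -5.2, -3.3]
gripper_width: 0.0204
finger_force: 49.3
```

Emit:
{"op": "carry_out", "data": {"rows": [0, 0, 0, 0, -0.008, 0.007, 1, 0, 0, 0, 0, -0.016, 0.014, 1, 0, 0, 0, 0, -0.016, 0.014, 1]}}

```text
time_s: 13.2
tool_pos: [0.5373, -0.1398, 0.2387]
tcp_rot: [[-0.291, 0.957, -0.008], [0.957, 0.291, -0.003], [-0.0, -0.009, -1.0]]
wrist_force: [-8.9, -5.3, -3.4]
gripper_width: 0.0208
finger_force: 49.3
```

Emit:
{"op": "carry_out", "data": {"rows": [0, 0, 0, 0, -0.008, 0.007, 1, 0, 0, 0, 0, -0.012, 0.012, 1, 0, 0, 0, 0, -0.012, 0.012, 1]}}

```text
time_s: 13.58
tool_pos: [0.535, -0.1405, 0.2363]
tcp_rot: [[-0.291, 0.957, -0.008], [0.957, 0.291, -0.003], [-0.0, -0.009, -1.0]]
wrist_force: [-8.6, -5.3, -4.5]
gripper_width: 0.0206
finger_force: 49.3
```

Emit:
{"op": "carry_out", "data": {"rows": [0, 0, 0, 0, -0.005, 0.005, 1, 0, 0, 0, 0, -0.01, 0.011, 1, 0, 0, 0, 0, -0.01, 0.011, 1]}}

```text
time_s: 13.95
tool_pos: [0.533, -0.1411, 0.2341]
tcp_rot: [[-0.291, 0.957, -0.008], [0.957, 0.291, -0.003], [-0.0, -0.009, -1.0]]
wrist_force: [-8.5, -6.2, -3.2]
gripper_width: 0.0205
finger_force: 49.3
```

Emit:
{"op": "carry_out", "data": {"rows": [0, 0, 0, 0, -0.005, 0.005, 1, 0, 0, 0, 0, -0.01, 0.011, 1, 0, 0, 0, 0, -0.01, 0.011, 1]}}

```text
time_s: 14.32
tool_pos: [0.5311, -0.1417, 0.2318]
tcp_rot: [[-0.291, 0.957, -0.009], [0.957, 0.291, -0.003], [-0.0, -0.009, -1.0]]
wrist_force: [-8.5, -5.3, -3.6]
gripper_width: 0.0204
finger_force: 49.3
```

Emit:
{"op": "carry_out", "data": {"rows": [0, 0, 0, 0, -0.005, 0.006, 1, 0, 0, 0, 0, -0.009, 0.011, 1, 0, 0, 0, 0, -0.009, 0.011, 1]}}

```text
time_s: 14.7
tool_pos: [0.5294, -0.1422, 0.2295]
tcp_rot: [[-0.291, 0.957, -0.009], [0.957, 0.291, -0.003], [0.0, -0.009, -1.0]]
wrist_force: [-8.2, -6.1, -4.9]
gripper_width: 0.0204
finger_force: 49.3
```

Emit:
{"op": "carry_out", "data": {"rows": [0, 0, 0, 0, -0.005, 0.006, 1, 0, 0, 0, 0, -0.009, 0.012, 1, 0, 0, 0, 0, -0.009, 0.012, 1]}}

```text
time_s: 15.08
tool_pos: [0.5276, -0.1427, 0.227]
tcp_rot: [[-0.291, 0.957, -0.009], [0.957, 0.291, -0.003], [0.0, -0.009, -1.0]]
wrist_force: [-9.0, -5.6, -5.0]
gripper_width: 0.0206
finger_force: 49.3
```

Emit:
{"op": "carry_out", "data": {"rows": [0, 0, 0, 0, -0.004, 0.006, 1, 0, 0, 0, 0, -0.008, 0.012, 1, 0, 0, 0, 0, -0.008, 0.012, 1]}}

```text
time_s: 15.45
tool_pos: [0.526, -0.1432, 0.2246]
tcp_rot: [[-0.291, 0.957, -0.009], [0.957, 0.291, -0.003], [-0.0, -0.009, -1.0]]
wrist_force: [-8.4, -5.7, -4.7]
gripper_width: 0.0204
finger_force: 49.3
```

Emit:
{"op": "carry_out", "data": {"rows": [0, 0, 0, 0, -0.004, 0.006, 1, 0, 0, 0, 0, -0.008, 0.012, 1, 0, 0, 0, 0, -0.008, 0.012, 1]}}

```text
time_s: 15.82
tool_pos: [0.5245, -0.1437, 0.2221]
tcp_rot: [[-0.291, 0.957, -0.009], [0.957, 0.291, -0.003], [0.0, -0.009, -1.0]]
wrist_force: [-7.5, -6.8, -4.8]
gripper_width: 0.0205
finger_force: 49.2
```

Emit:
{"op": "carry_out", "data": {"rows": [0, 0, 0, 0, -0.004, 0.006, 1, 0, 0, 0, 0, -0.007, 0.012, 1, 0, 0, 0, 0, -0.007, 0.012, 1]}}

```text
time_s: 16.2
tool_pos: [0.5231, -0.1441, 0.2197]
tcp_rot: [[-0.291, 0.957, -0.009], [0.957, 0.291, -0.003], [0.0, -0.01, -1.0]]
wrist_force: [-7.2, -6.7, -5.7]
gripper_width: 0.0204
finger_force: 49.2
```

Emit:
{"op": "carry_out", "data": {"rows": [0, 0, 0, 0, -0.003, 0.006, 1, 0, 0, 0, 0, -0.006, 0.012, 1, 0, 0, 0, 0, -0.006, 0.012, 1]}}

```text
time_s: 16.58
tool_pos: [0.5228, -0.1442, 0.2189]
tcp_rot: [[-0.291, 0.957, -0.006], [0.957, 0.291, -0.003], [-0.001, -0.006, -1.0]]
wrist_force: [-8.1, -3.8, 2.1]
gripper_width: 0.0209
finger_force: 49.9
```

The foot has touched: the pull has dropped from 9 N to about 2 N. One tiny step more, then look at the force.

Emit:
{"op": "carry_out", "data": {"rows": [0, 0, 0, 0, -0.001, 0.002, 1, 0, 0, 0, 0, -0.001, 0.002, 1]}}

```text
time_s: 16.82
tool_pos: [0.5228, -0.1443, 0.2188]
tcp_rot: [[-0.291, 0.957, -0.005], [0.957, 0.291, -0.003], [-0.001, -0.006, -1.0]]
wrist_force: [-8.0, -3.6, 3.4]
gripper_width: 0.0207
finger_force: 49.9
```

Emit:
{"op": "carry_out", "data": {"rows": [0, 0, 0, 0, -0.001, 0.002, 0.3, 0, 0, 0, 0, -0.001, 0.002, 0, 0, 0, 0, 0, -0.001, 0.002, -0.3, 0, 0, 0, 0, -0.001, 0.002, -0.3, 0, 0, 0, 0, -0.001, 0.002, -0.3]}}

```text
time_s: 17.45
tool_pos: [0.5253, -0.1431, 0.2187]
tcp_rot: [[-0.292, 0.956, 0.0], [0.956, 0.292, 0.0], [0.0, 0.0, -1.0]]
wrist_force: [-0.4, 0.5, 0.0]
gripper_width: 0.0553
finger_force: 0.0
```

Free of contact. Now rise clear, straight up, and look.

Emit:
{"op": "carry_out", "data": {"rows": [0, 0, 0, 0, 0, -0.15, -0.3, 0, 0, 0, 0, 0, -0.4, -0.3, 0, 0, 0, 0, 0, -0.7, -0.3, 0, 0, 0, 0, 0, -0.9, -0.3, 0, 0, 0, 0, 0, -0.9, -0.3, 0, 0, 0, 0, 0, -0.9, -0.3]}}

```text
time_s: 18.2
tool_pos: [0.5254, -0.1432, 0.3979]
tcp_rot: [[-0.292, 0.956, -0.001], [0.956, 0.292, 0.0], [0.0, -0.001, -1.0]]
wrist_force: [0.3, -0.3, -1.2]
gripper_width: 0.0554
finger_force: 0.0
```

```bash
python3 look.py end; python3 pawl.py | tail -12
python3 - <<'E'
import cv2
from h import *
im,d=ctrl.snapshot("side");cv2.imwrite("pics/end2.png",cv2.resize(im[170:320,270:430],(640,600),interpolation=cv2.INTER_CUBIC)[:,:,::-1])
E
```

```text
[ 0.5254 -0.1432  0.3979] [ 0.336  -0.2547 -1.2438]
side 0.47 [334.2 206.3] [0.7808 0.3427 0.0012]
wrist 0.65 [419.3  10.1] [0.5511 0.0049 0.2563]
0.04 79 [0.043 0.06  0.318] 0.2956095112855626
0.05 26 [0.046 0.06  0.319] 0.31046903204692194
0.06 1 [0.055 0.058 0.311] 0.3105982585886672
224
0.0 32 [-0.003  0.059  0.315] 0.299241097604531
0.01 42 [0.006 0.057 0.293] 0.2684396828124682
0.02 66 [0.015 0.057 0.266] 0.2515878661595587
0.03 16 [0.027 0.058 0.257] 0.2521748115896434
0.04 9 [0.044 0.044 0.255] 0.25097786415459067
0.05 11 [0.047 0.04  0.255] 0.25200460087261
0.06 11 [0.061 0.037 0.259] 0.25414911439610066
0.07 13 [0.071 0.042 0.257] 0.25494951083420275
```

View pics/end2.png

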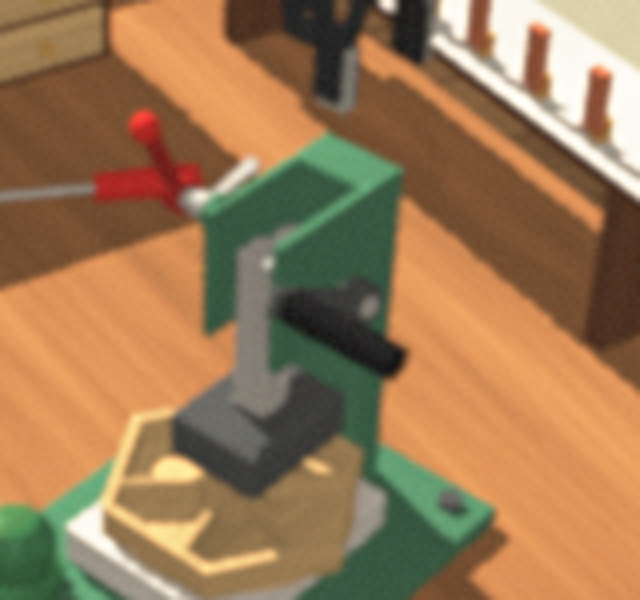

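The foot is down on the strip, the crank handle forward at crop (340,330), the lever thrown, the pawl raised at crop (240,175), and the gripper clear.

```bash
python3 -c "
from workcell import ctrl
print(ctrl.job_done())"
```

```text
the job is handed in; nothing more can be done
None
```

The job is handed in: the lever is thrown, the pawl is clear, the foot was let down slowly onto the strip and looks at rest in the last picture, and the gripper is off everything; the hand-in returned no verdict.

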